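Take the power adapter out of the slide-lid case

ROBOT

A 7-joint arm with a two-finger parallel gripper is mounted at the origin on a cart in front of the work surface, level with it; the furniture and walls round the work are solid. World frame = base frame: x ahead of the robot, y to its left, z up, the work surface at z = 0. Lengths are in m, angles in rad, forces in N, time in s.
With the tool pointing down it reaches from about 0.425 to 0.925 m from the base axis. Payload 6.8 kg.
Tool frame: the origin (TCP) lies where the fingers leave the gripper's body, on its centre line; the fingertips stand 73 mm ahead of it and the grasp point (between the pads) lies 54 mm ahead of it; z points along the fingers, y is the line along which they close (so a half turn about z gives the same grasp; the last joint's range is limited). The gripper opens to 85 mm and grips with 20 to 120 N. Pads are 22 mm wide; open, the fingers measure 114 mm over their backs; the gripper's body (76 mm by 85 mm) begins 54 mm behind the grasp point. The pads swing forward as they close: fully open they stand 13 mm farther back than shut.
Start: joints at [-1.288, 0.477, 0.022, 1.555, -0.011, 1.109, -0.083], TCP at [0.257, 0.624, 0.304] pointing down, gripper open.
Joint ranges: [-2.96, 2.96], [-0.34, 2.1], [-1.41, 1.46], [0.24, 2.44], [-1.37, 4.51], [0.17, 1.92], [-2.96, 2.96]. Speed limits (rad/s): [2.39, 2.39, 3.14, 3.14, 3.14, 3.14, 3.14].

INTERFACE

Orientations are given as a rotation vector (axis times angle).
In Python, from bench import r gives the robot as it stands.
- The arm moves only by the shell command python3 drive.py 'ROWS' [OPENING] [FORCE]. ROWS is a JSON list of rows, 1 to 5 of them, each written [[dx, dy, dz], [rx, ry, rz]]: dx, dy, dz in units of 5 mm, then a rotation vector rx, ry, rz in units of 0.1 rad; each row is the pose to reach, as a shift and turn from the pose commanded when the command began, along the tool's axes at that moment; what a row does not reach only later rows make up. A row lasts 1/10 s, in which the tool goes at most 0.05 m and 0.15 rad, less where a joint would pass 70% of its speed; a pose out of reach is approached as far as the arm can. OPENING is the finger opening in m, set as the command begins (- or left out keeps the last). The fingers move at their own pace and stop on an object; FORCE is the grip in N (left out, the last holds). Time passes only in rows, so rows that do not move let the fingers close. It prints the time, the measured TCP pose, the force, the opening and the grip force at its end. Input that does not fit is refused with a message, and nothing moves.
- r.get_obs(): the state, without advancing time (a new reading comes with each control period).
- r.grab_frame(name): name is "scene" or "top"; returns (picture, depth): 480x640x3 uint8, blue, green, red; 480x640 float32, m along the optical axis (not along the pixel's ray), 0 where there is no reading.
- r.camera_info(name): a dict with "camera_matrix" (3x3 intrinsics, pixels), "R" (3x3) and "t" (3): a world point X has camera coordinates R X + t. Camera axes: x right, y down, z forward; pixel columns grow to the right and rows downward; lengths in m; the calibration is good to about 2 mm. A picture is of the moment at which its call begins. camera_info takes no time and is no camera call.
- r.hand_in(): hands the job in; it is judged then, once.
The state is a dict: "clock": time; "joints": joint angles; "qvel": joint speeds; "tau": joint torques, N m; "tcp_pos": TCP position; "orientation": TCP orientation; "contact_force": force on the tool from outside, world axes, zero at the start; "moment": the same for the moment, N m; "grip_width": finger opening in m; "gripper_force": force on a finger pad.
Only numpy, scipy, OpenCV 4.12 (cv2) and the standard library are available. Lean on these libraries where they do the work, as an engineer would, in place of code of your own. Each camera call takes 0.05 s, during which the arm holds its last target. There are 200 camera calls.

TASK

Swing the catch down on the end of the grey metal case, slide the aluminium lid along its grooves until it is right out, and lay it flat on the bench, pull bar up. Then lift the black power adapter out, gripping it gently (grip set to 25 N at most), and set it down softly in the shallow black tray, lying on its base and lengthwise with the tray. Leave the three loose things nearby (tape roll, tip-cleaner pot, heat sink) where they are.

Things in the scene. Friction and masses are not known exactly. Their poses are not given: they have to be found in the camera images.
- case: Grey metal case, on rubber feet, fixed, 152 (x) x 178 (y) x 61 mm high. Origin: centre, under the feet; the lid slides out toward +y. Bay: floor z 14 mm, x -66..66, y -80..80 mm; mouth between the side lips 130 mm wide. End at +y (y 80..88) only 49 mm high: the lid passes over it. Grooves hold the lid with 2 mm play up and sideways; it cannot be lifted until slid out 167 mm.
- catch (a joint): Swing catch outside the case's +y end, on an axis along y through case point (0, 95, 32) mm. 0 = upright, blocking the lid; it swings only toward the case's +x, to a stop at 1.65 rad (just below level, top at case z 42 mm, clear of the lid). Almost frictionless: pushed past about 0.5 rad it falls to the stop and stays.
- catch_tip (a point): Centre of the round head of the swing catch (head 20 mm across, 9 mm thick along the case's y), 46 mm from its pivot; upright its top stands at case z = 86 mm, 31 mm above the lid's upper face.
- lid: Loose aluminium lid plate, 140 (x) x 167 (y) x 5 mm, 0.22 kg, with a black pull bar standing on its middle: 70 mm long (x), 12 mm thick (y), 30 mm high above the plate. Origin: centre of the plate's underside; slides along y. Closed: origin near case point (0, 4, 50) mm. Behind the case, beyond x = 0.58 m, a fixed lamp arm and lamp head hang up to 0.44 m high: keep the wrist clear of them.
- lid_pull (a point): Centre of the top of the lid's pull bar, 35 mm above the lid's underside.
- adapter: Black laptop-type power adapter under the lid, 50 (x) x 127 (y) x 31 mm, 0.21 kg. Origin: centre of its outline, on the underside; the solid block spans y -42..63 mm (middle y = 10), the rest is a cable sleeve at -y. Take it across the 50 mm width near the block's middle. Lies about lengthwise in the bay near its middle, 25 mm or more free each side at the grip.
- tray: Shallow black tray, fixed, 134 (x) x 170 (y) x 15 mm, walls 6 mm, floor 6 mm thick. Origin: centre of underside; long axis y. Between case and tray stand fixed bench tools: a board holder near (0.39, -0.06) m, 0.12 m high, and a hot-air hand-piece stand (x 0.41 to 0.57, y -0.34 to -0.03 m) up to 0.34 m high: carry things across above 0.42 m.
- tape: Roll of amber tape lying flat, 62 x 62 x 12 mm, loose bystander. Origin: centre of the underside.
- cleaner: Black round tip-cleaner pot, 66 mm across, 36 mm high, loose bystander. Origin: centre of the underside.
- heatsink: Aluminium finned heat sink, 30 x 42 x 22 mm, loose bystander. Origin: centre of the underside.

How it is judged:
By the outcome, as a careful person would: the job done as asked, in the order asked, and still so for the second after the job is handed in, with the robot touching nothing.
It also fails if it takes over 72 s, if anything falls off the work surface, if the arm or the gripper's body presses on something with over 40 N, if the wrist force passes 120 N, or if a joint passes its speed limit or range.

## Working session

There is one attempt and no reset: what is moved stays moved. The work goes in short steps, Python scripts to look and compute and a shell command to move; the robot and the scene stay as the last step left them, time stands still between calls to the robot, and variables do not carry over. Pictures are saved under pics/ and viewed, at most 10 in all, crops included, and the job is handed in when it is done.

```bash
ls; mkdir -p pics; python3 - <<'E'
from bench import r
import cv2,numpy as np
o=r.get_obs();print({k:np.round(v,3) for k,v in o.items()})
for n in("scene","top"):
    p,d=r.grab_frame(n);cv2.imwrite(f"pics/{n}0.png",p);np.save(f"pics/{n}0.npy",d)
    print(n,r.camera_info(n))
E
```

```text
bench.py
drive.py
pics
{'clock': np.float64(0.0), 'joints': array([-1.288,  0.478,  0.022,  1.556, -0.011,  1.109, -0.083]), 'qvel': array([-0.002, -0.002, -0.001,  0.003, -0.   , -0.001,  0.   ]), 'tau': array([ 0.0000e+00, -5.9646e+01,  1.6080e+00, -2.8121e+01,  1.2000e-02,
        9.0000e-03, -0.0000e+00]), 'tcp_pos': array([0.257, 0.624, 0.303]), 'orientation': array([-6.100e-01, -3.082e+00,  3.000e-03]), 'contact_force': array([ 0.421, -1.259,  0.836]), 'moment': array([0.016, 0.018, 0.005]), 'gripper_force': np.float64(0.0), 'grip_width': np.float64(0.086)}
scene {'camera_matrix': array([[528.53685193,   0.        , 316.55168325],
       [  0.        , 528.53685193, 229.79580003],
       [  0.        ,   0.        ,   1.        ]]), 'R': array([[ 0.72905111, -0.68433797,  0.01288515],
       [-0.50810141, -0.5537212 , -0.65971645],
       [ 0.45860379,  0.47442005, -0.75140414]]), 't': array([-0.42647453,  0.26600838,  1.05590821])}
top {'camera_matrix': array([[436.93816725,   0.        , 327.06079329],
       [  0.        , 436.93816725, 241.9645614 ],
       [  0.        ,   0.        ,   1.        ]]), 'R': array([[-0.00153541, -0.99972162,  0.02354415],
       [-0.99377769, -0.00109671, -0.11137637],
       [ 0.11137119, -0.02356866, -0.99349936]]), 't': array([-0.10346654,  0.4893587 ,  1.16850275])}
```
View pics/scene0.png

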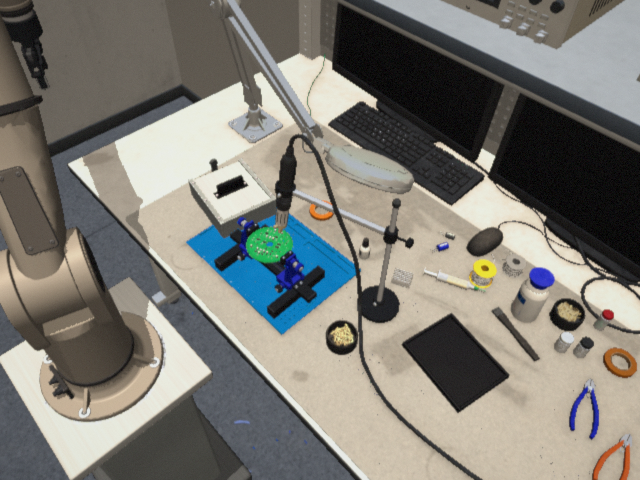

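View pics/top0.png

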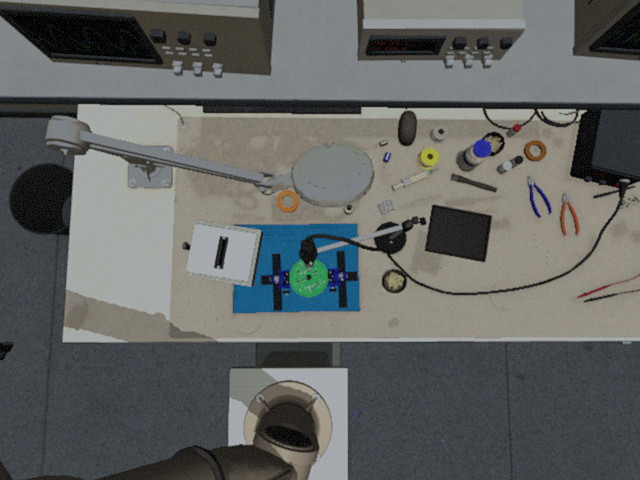

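The top view shows the case at about (224,254), its pull bar at (221,252), the catch at (186,245) on the left (+y) and the tray at (459,233). The cleaner pot is at (394,281), the tape at (288,201) and the heat sink at (386,207). I'll enlarge the case and tray next.

```bash
cat > h.py <<'E'
from bench import r
import numpy as np,cv2
from scipy.spatial.transform import Rotation as Ro
def ray(n,u,v,z):
    """pixel -> world point on plane z"""
    c=r.camera_info(n);K,R,t=c["camera_matrix"],c["R"],c["t"]
    C=-R.T@t;d=R.T@np.linalg.inv(K)@[u,v,1];return C+d*(z-C[2])/d[2]
def cloud(n,d):
    c=r.camera_info(n);K,R,t=c["camera_matrix"],c["R"],c["t"]
    v,u=np.mgrid[:480,:640];P=np.stack([(u-K[0,2])/K[0,0]*d,(v-K[1,2])/K[1,1]*d,d],-1)
    return (P-t)@R
def tool(target,yaw=None):
    """shift in tool axes to bring TCP to target, now"""
    o=r.get_obs();T=Ro.from_rotvec(o["orientation"])
    return T.inv().apply(np.array(target)-o["tcp_pos"])
E
python3 - <<'E'
from h import *
a=cv2.imread("pics/top0.png")[215:295,175:270]
b=cv2.imread("pics/scene0.png")[145:245,180:290]
c=cv2.imread("pics/top0.png")[200:265,420:500]
A=cv2.resize(a,None,fx=6,fy=6,interpolation=2)
cv2.imwrite("pics/c1.png",A)
for n in("top",):
    d=np.load(f"pics/{n}0.npy");P=cloud(n,d)
    # lid plate / case top
    q=P[215:295,175:270].reshape(-1,3)
    print(np.histogram(q[:,2],bins=np.arange(-.01,.12,.005)))
    for lo,hi in((.045,.07),(.075,.1)):
        m=(q[:,2]>lo)&(q[:,2]<hi);s=q[m];print(lo,m.sum(),s.min(0),s.max(0),cv2.minAreaRect(s[:,:2].astype(np.float32)*1000),np.median(s[:,2]))
    q=P[200:265,420:500].reshape(-1,3);g=cv2.imread("pics/top0.png")[200:265,420:500].reshape(-1,3).max(1)
    m=(g<60);s=q[m];print("tray",cv2.minAreaRect(s[:,:2].astype(np.float32)*1000),np.percentile(s[:,2],[5,50,95]))
E
```

```text
(array([   1,  216, 1831, 1190,  237,   14,   16,   15,   15,   23,   78,
         39,  881, 2078,  678,   79,   15,   18,   53,   98,    1,    0,
          0,    0,    0]), array([-0.01 , -0.005,  0.   ,  0.005,  0.01 ,  0.015,  0.02 ,  0.025,
        0.03 ,  0.035,  0.04 ,  0.045,  0.05 ,  0.055,  0.06 ,  0.065,
        0.07 ,  0.075,  0.08 ,  0.085,  0.09 ,  0.095,  0.1  ,  0.105,
        0.11 ,  0.115]))
0.045 3755 [0.37177046 0.05168527 0.04502362] [0.54718009 0.26990736 0.06811817] ((456.3548278808594, 155.14581298828125), (229.8835906982422, 152.08631896972656), 80.64655303955078) 0.05683843637072024
0.075 170 [0.42542894 0.16661759 0.07515791] [0.4935628  0.27163849 0.09020592] ((465.85272216796875, 221.0216522216797), (101.20068359375, 68.79020690917969), 81.90668487548828) 0.08565340523808082
tray ((489.5890197753906, -315.1104736328125), (179.22219848632812, 518.8103637695312), 10.06610107421875) [0.0027701  0.00698221 0.01618782]
```

View pics/c1.png

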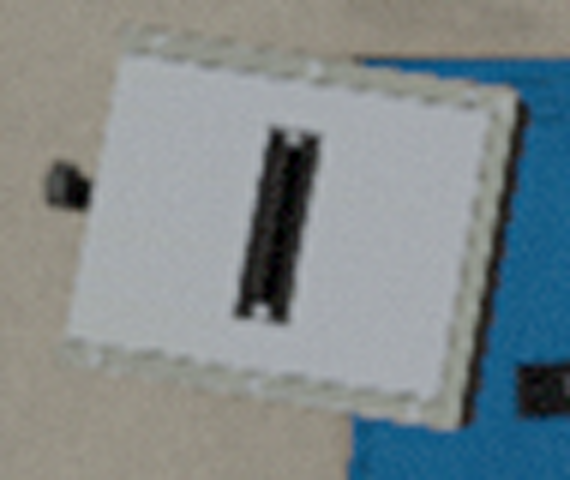

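```bash
python3 - <<'E'
from h import *
np.set_printoptions(precision=4,suppress=True)
f=lambda x,y,z:ray("top",175+(x+.5)/6-.5,215+(y+.5)/6-.5,z)
Q=np.array([f(125,28,.061),f(522,90,.061),f(465,428,.061),f(63,352,.061)]);print(Q,Q.mean(0))
e=[Q[0]-Q[1],Q[3]-Q[2],Q[0]-Q[3],Q[1]-Q[2]]
for v in e:print(np.linalg.norm(v),np.degrees(np.arctan2(v[1],v[0])))
B=np.array([f(270,128,.085),f(318,136,.085),f(288,324,.085),f(236,316,.085)]);print("bar",B,B.mean(0))
print("catch",f(55,160,.08),f(48,205,.08),f(90,185,.08))
print("cam",[(-r.camera_info(n)["R"].T@r.camera_info(n)["t"]) for n in("top","scene")])
for n in("top","scene"):
    P=cloud(n,np.load(f"pics/{n}0.npy"))
    q=P.reshape(-1,3);m=(q[:,2]>.07)&(q[:,2]<.1)&(q[:,1]>.1)&(q[:,1]<.2)&(q[:,0]>.41)&(q[:,0]<.52);s=q[m];print(n,"bar",len(s),np.percentile(s,[2,50,98],axis=0))
    t=s[s[:,2]>.081];print(cv2.minAreaRect(t[:,:2].astype(np.float32)*1000),t.mean(0))
    m=(q[:,2]>.065)&(q[:,2]<.1)&(q[:,1]>.22)&(q[:,1]<.3)&(q[:,0]>.41)&(q[:,0]<.52);s=q[m];print(n,"catch",len(s),np.percentile(s,[2,50,98],axis=0))
a=cv2.imread("pics/top0.png")[195:270,415:500]
cv2.imwrite("pics/c2.png",cv2.resize(a,None,fx=6,fy=6,interpolation=2))
E
```

```text
[[0.5461 0.2476 0.061 ]
 [0.5187 0.0716 0.061 ]
 [0.3694 0.0942 0.061 ]
 [0.4027 0.2699 0.061 ]] [0.4592 0.1708 0.061 ]
0.1780710857488809 81.1328380553124
0.17883592122126055 79.2714794614488
0.14518678312824695 -8.861479773068988
0.15099712695314518 -8.607287079739038
bar [[0.4985 0.1771 0.085 ]
 [0.4951 0.1563 0.085 ]
 [0.4137 0.1672 0.085 ]
 [0.4171 0.1895 0.085 ]] [0.4561 0.1726 0.085 ]
catch [0.485  0.2706 0.08  ] [0.4654 0.2729 0.08  ] [0.4741 0.2551 0.08  ]
cam [array([ 0.356 , -0.0754,  1.2178]), array([-0.0382, -0.6455,  0.9744])]
top bar 151 [[0.428  0.1679 0.0721]
 [0.4592 0.1761 0.0856]
 [0.4926 0.1867 0.0892]]
((459.7205810546875, 177.56764221191406), (12.409613609313965, 68.8629379272461), 80.80260467529297) [0.4593 0.1769 0.0859]
top catch 33 [[0.4671 0.2617 0.074 ]
 [0.4747 0.2654 0.0841]
 [0.4828 0.2709 0.0897]]
scene bar 199 [[0.4248 0.1657 0.0706]
 [0.4571 0.1744 0.0805]
 [0.4898 0.1857 0.0868]]
((457.07659912109375, 176.54678344726562), (14.031893730163574, 68.98396301269531), 81.50787353515625) [0.4573 0.176  0.0837]
scene catch 54 [[0.4647 0.2611 0.0658]
 [0.4722 0.2645 0.0777]
 [0.4818 0.273  0.087 ]]
```

View pics/c2.png

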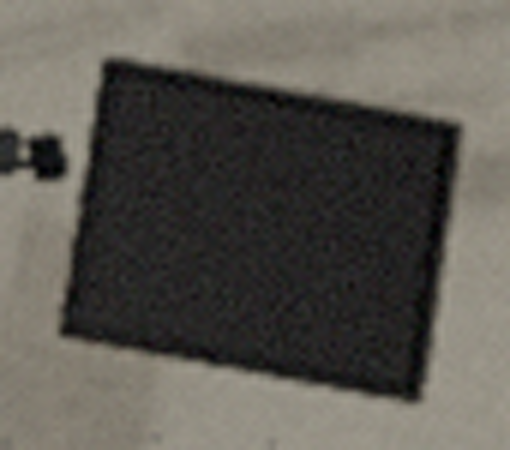

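```bash
cat >> h.py <<'E'
np.set_printoptions(precision=4,suppress=True)
YAW=np.radians(-9.2);CC=np.array([.458,.173])
def case(x,y,z):
    c,s=np.cos(YAW),np.sin(YAW);return np.array([CC[0]+c*x-s*y,CC[1]+s*x+c*y,z])
def go(target,yawdeg):
    """print tool shift + rotvec to have TCP at target, tool z down, tool y along yaw (mod 180)"""
    o=r.get_obs();T=Ro.from_rotvec(o["orientation"])
    best=None
    for k in(0,180):
        a=np.radians(yawdeg+k);y=np.array([np.cos(a),np.sin(a),0]);z=np.array([0,0,-1.])
        G=Ro.from_matrix(np.c_[np.cross(y,z),y,z]);v=(T.inv()*G).as_rotvec()
        if best is None or np.linalg.norm(v)<np.linalg.norm(best):best=v
    print("tgt",np.array(target),"shift",tool(target),"rot",best,"q7",o["joints"][6])
E
python3 - <<'E'
from h import *
f=lambda x,y,z:ray("top",415+(x+.5)/6-.5,195+(y+.5)/6-.5,z)
Q=np.array([f(104,58,.015),f(462,124,.015),f(419,401,.015),f(61,336,.015)]);print(Q,Q.mean(0))
for v in [Q[0]-Q[1],Q[3]-Q[2],Q[0]-Q[3],Q[1]-Q[2]]:print(np.linalg.norm(v),np.degrees(np.arctan2(v[1],v[0])))
print("bench left",ray("top",68,300,0),ray("top",78,110,0),"free",ray("top",185,210,0))
go(case(-.05,.098,.143),80.8)
E
```

```text
[[ 0.598  -0.3992  0.015 ]
 [ 0.567  -0.5673  0.015 ]
 [ 0.4369 -0.5415  0.015 ]
 [ 0.4671 -0.3755  0.015 ]] [ 0.5172 -0.4709  0.015 ]
0.170926768991452 79.57391652901529
0.16875684565763044 79.71129454788094
0.1330693669486686 -10.285983513527198
0.13267717066306267 -11.22287206089677
bench left [0.3325 0.6025 0.    ] [0.872  0.6086 0.    ] free [0.5824 0.2945 0.    ]
tgt [0.4243 0.2777 0.143 ] shift [-0.2865 -0.2559  0.1605] rot [-0.0017 -0.0001 -0.2302] q7 -0.08309358089917487
```

Units first: shifts go in units of 5 mm and turns go in units of 0.1 rad. So -0.28 m is -56, -0.25 m is -50, -0.23 rad is -2.3.

```bash
python3 drive.py '[[[-56,-50,20],[0,0,-2.3]],[[-56,-50,20],[0,0,-2.3]],[[-56,-50,20],[0,0,-2.3]],[[-56,-50,20],[0,0,-2.3]],[[-56,-50,20],[0,0,-2.3]]]' 0 30
python3 drive.py '[[[0,0,0],[0,0,0]]]'
python3 -c "
from h import *
go(case(-.05,.098,.143),80.8)"
```

```text
clock: 0.6
tcp_pos: [0.3629, 0.4046, 0.2389]
orientation: [-0.252, -3.131, 0.0]
contact_force: [1.3, 0.6, -0.2]
grip_width: 0.0121
gripper_force: 0.0
clock: 0.7
tcp_pos: [0.3657, 0.3985, 0.2374]
orientation: [-0.268, -3.13, 0.012]
contact_force: [0.6, -0.2, 0.5]
grip_width: 0.0002
gripper_force: 0.0
tgt [0.4243 0.2777 0.143 ] shift [-0.0783 -0.1084  0.0952] rot [-0.0074  0.0001 -0.0104] q7 0.4601644310604326
```

```bash
python3 drive.py '[[[-15.6,-21.6,12],[-0.07,0,-0.1]],[[-15.6,-21.6,12],[-0.07,0,-0.1]],[[-15.6,-21.6,12],[-0.07,0,-0.1]],[[-15.6,-21.6,19],[-0.07,0,-0.1]],[[-15.6,-21.6,19],[-0.07,0,-0.1]]]'
python3 drive.py '[[[0,0,0],[0,0,0]]]'
python3 -c "
from h import *
go(case(-.05,.098,.143),80.8);go(case(.027,.098,.143),80.8)"
```

```text
clock: 1.2
tcp_pos: [0.4206, 0.2852, 0.1413]
orientation: [-0.24, -3.128, -0.003]
contact_force: [-0.9, -0.3, -0.0]
grip_width: -0.0003
gripper_force: 0.0
clock: 1.3
tcp_pos: [0.4216, 0.2885, 0.1446]
orientation: [-0.235, -3.132, -0.01]
contact_force: [0.3, 0.2, 0.2]
grip_width: 0.0
gripper_force: 0.0
tgt [0.4243 0.2777 0.143 ] shift [-0.0043 -0.0102  0.0015] rot [ 0.0064 -0.0014  0.0109] q7 0.734091877500966
tgt [0.5003 0.2654 0.143 ] shift [-0.0813 -0.0111  0.0014] rot [ 0.0064 -0.0014  0.0109] q7 0.734091877500966
```

To row units: -0.08 m is -16, -0.01 m is -2, 0.011 rad is 0.11.

```bash
python3 drive.py '[[[-2,-2,0.2],[0.06,0,0.11]],[[-5,-2.2,0.2],[0.06,0,0.11]],[[-8,-2.2,0.2],[0.06,0,0.11]],[[-12,-2.2,0.2],[0.06,0,0.11]],[[-16,-2.2,0.2],[0.06,0,0.11]]]'
python3 drive.py '[[[0,0,0],[0,0,0]],[[0,0,0],[0,0,0]]]'
python3 -c "
from h import *
go(case(.027,.098,.143),80.8)"
```

```text
clock: 1.8
tcp_pos: [0.5019, 0.2647, 0.1443]
orientation: [0.254, 3.13, 0.003]
contact_force: [-0.7, 0.4, 0.2]
grip_width: -0.0002
gripper_force: 0.0
clock: 2.0
tcp_pos: [0.5005, 0.2646, 0.1437]
orientation: [0.256, 3.131, 0.002]
contact_force: [-0.9, 0.3, 0.6]
grip_width: -0.0001
gripper_force: 0.0
tgt [0.5003 0.2654 0.143 ] shift [0.0003 0.0008 0.0007] rot [ 0.0015  0.0004 -0.0024] q7 0.8497872869484985
```

To row units: -0.087 m is -17.4, -0.06 m is -12.

```bash
python3 drive.py '[[[0,0,-10],[0,0,0]],[[8,8,-12],[0,0,0]],[[8,0,-12],[0,0,0]],[[8,-10,-12],[0,0,0]],[[8,-17.4,-12],[0,0,0]]]' 0.045 60
python3 drive.py '[[[0,0,0],[0,0,0]],[[0,0,0],[0,0,0]]]'
python3 - <<'E'
from h import *
p,d=r.grab_frame("scene");cv2.imwrite("pics/s1.png",cv2.resize(p[140:260,160:320],None,fx=5,fy=5,interpolation=2))
bar=case(0,.004,.134);print(bar);go(bar,80.8)
E
```

```text
clock: 2.5
tcp_pos: [0.4444, 0.1838, 0.2035]
orientation: [-0.251, -3.131, -0.001]
contact_force: [1.2, -0.4, -0.7]
grip_width: 0.0452
gripper_force: 0.0
clock: 2.7
tcp_pos: [0.4457, 0.185, 0.2037]
orientation: [0.255, 3.131, 0.002]
contact_force: [0.0, 1.2, 0.1]
grip_width: 0.0451
gripper_force: 0.0
[0.4586 0.1769 0.134 ]
tgt [0.4586 0.1769 0.134 ] shift [-0.014  -0.0072  0.0697] rot [ 0.0021  0.0003 -0.0004] q7 0.9189323439442202
```

View pics/s1.png

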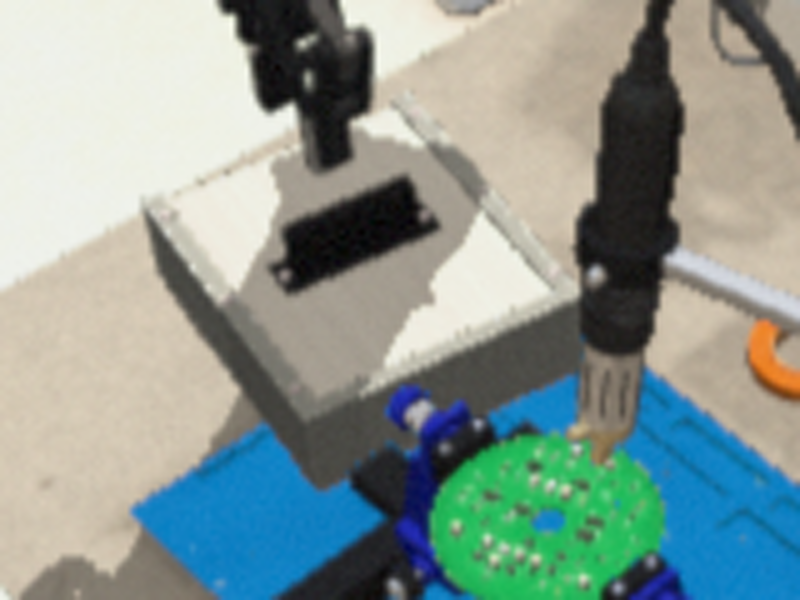

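The catch knob, which stood at about (255,110) in this crop, no longer shows, so the catch is down. The pull bar runs from (285,265) to (425,205). Next I go down and grip it.

To row units: 0.07 m is 14, 0.055 m is 11, 0.002 rad is 0.02.

```bash
python3 drive.py '[[[-2.8,-1.44,6],[0.02,0,0]],[[-2.8,-1.44,11],[0.02,0,0]],[[-2.8,-1.44,14],[0.02,0,0]],[[-2.8,-1.44,14],[0.02,0,0]]]'
python3 drive.py '[[[0,0,0],[0,0,0]],[[0,0,0],[0,0,0]],[[0,0,0],[0,0,0]],[[0,0,0],[0,0,0]],[[0,0,0],[0,0,0]]]' 0 60
python3 -c "
from h import *
o=r.get_obs();print(o['contact_force'],o['moment'],o['joints'])
go(case(0,.194,.134),80.8)"
```

```text
clock: 3.15
tcp_pos: [0.4576, 0.1771, 0.1315]
orientation: [-0.25, -3.128, 0.004]
contact_force: [-1.0, 0.2, 0.7]
grip_width: 0.0451
gripper_force: 0.0
clock: 3.65
tcp_pos: [0.4594, 0.1772, 0.1345]
orientation: [0.252, 3.129, 0.002]
contact_force: [-0.9, 4.1, 5.9]
grip_width: 0.0106
gripper_force: 60.1
[-0.8856  4.1357  5.9416] [0.6452 0.2632 0.0038] [-0.5516  0.4259  0.0689  2.1264 -0.0513  0.5885  0.9635]
tgt [0.489  0.3645 0.134 ] shift [0.0008 0.1896 0.0008] rot [ 0.0014  0.0019 -0.0004] q7 0.9634938513677395
```

To row units: -0.001 m is -0.2, 0.06 m is 12.

```bash
python3 drive.py '[[[0,1,-0.2],[0,0,0]],[[0,3,-0.2],[0,0,0]],[[0,6,-0.2],[0,0,0]],[[0,9,-0.2],[0,0,0]],[[0,12,-0.2],[0,0,0]]]'
python3 drive.py '[[[0,0,0],[0,0,0]]]'
python3 -c "
from h import *
go(case(0,.194,.134),80.8)"
```

```text
clock: 4.15
tcp_pos: [0.4687, 0.2341, 0.1345]
orientation: [-0.257, -3.131, 0.006]
contact_force: [-1.1, -7.5, 7.6]
grip_width: 0.0109
gripper_force: 60.3
clock: 4.25
tcp_pos: [0.4689, 0.2375, 0.1345]
orientation: [0.251, 3.131, 0.001]
contact_force: [-0.9, 3.4, 2.2]
grip_width: 0.0108
gripper_force: 59.6
tgt [0.489  0.3645 0.134 ] shift [0.0004 0.1286 0.0006] rot [0.0006 0.001  0.0007] q7 0.8705887075539088
```

To row units: 0.06 m is 12, 0.095 m is 19.

```bash
python3 drive.py '[[[0,4,0],[0,0,0]],[[0,8,0],[0,0,0]],[[0,12,0],[0,0,0]],[[0,16,0],[0,0,0]],[[0,19,0],[0,0,0]]]'
python3 drive.py '[[[0,2.4,0],[0,0,0]],[[0,4.8,0],[0,0,0]],[[0,7.2,0],[0,0,0]],[[0,7.2,0],[0,0,0]],[[0,7.2,0],[0,0,0]]]'
python3 -c "
from h import *
o=r.get_obs();print(o['contact_force'],o['moment'])
go(case(0,.194,.134),80.8);go([.46,.40,.134],80.8)"
```

```text
clock: 4.75
tcp_pos: [0.4837, 0.3291, 0.134]
orientation: [-0.254, -3.131, 0.004]
contact_force: [-0.9, -3.1, 1.8]
grip_width: 0.0104
gripper_force: 59.5
clock: 5.25
tcp_pos: [0.4893, 0.3644, 0.1339]
orientation: [-0.253, -3.131, 0.002]
contact_force: [-0.2, -0.3, -1.9]
grip_width: 0.0107
gripper_force: 58.9
[-0.1762 -0.3463 -1.8505] [-0.0082  0.0346  0.0407]
tgt [0.489  0.3645 0.134 ] shift [ 0.0003  0.     -0.0001] rot [-0.0015 -0.0004 -0.0009] q7 0.7143815109183674
tgt [0.46  0.4   0.134] shift [ 0.0346  0.0304 -0.0002] rot [-0.0015 -0.0004 -0.0009] q7 0.7143815109183674
```

```bash
python3 drive.py '[[[4,4,0],[0,0,0]],[[6.8,7,0],[0,0,0]],[[6.8,7,4],[0,0,0]],[[6.8,7,8],[0,0,0]],[[6.8,7,9],[0,0,0]]]'
python3 drive.py '[[[0,0,0.2],[0,0,0]],[[0,0,0.4],[0,0,0]],[[0,0,0.4],[0,0,0]]]'
python3 - <<'E'
from h import *
o=r.get_obs();print(o['contact_force'],o['moment'])
p,d=r.grab_frame("top");cv2.imwrite("pics/t2.png",cv2.resize(p[190:310,90:270],None,fx=4.4,fy=4.4,interpolation=2));np.save("pics/t2.npy",d)
E
```

```text
clock: 5.75
tcp_pos: [0.4606, 0.4027, 0.0871]
orientation: [-0.254, -3.129, 0.007]
contact_force: [-0.3, -0.2, -2.3]
grip_width: 0.0107
gripper_force: 58.8
clock: 6.05
tcp_pos: [0.4622, 0.4045, 0.088]
orientation: [0.255, 3.13, 0.0]
contact_force: [0.6, 0.1, -1.5]
grip_width: 0.0107
gripper_force: 58.8
[ 0.5745  0.114  -1.468 ] [ 0.0068 -0.0079  0.0079]
```

View pics/t2.png

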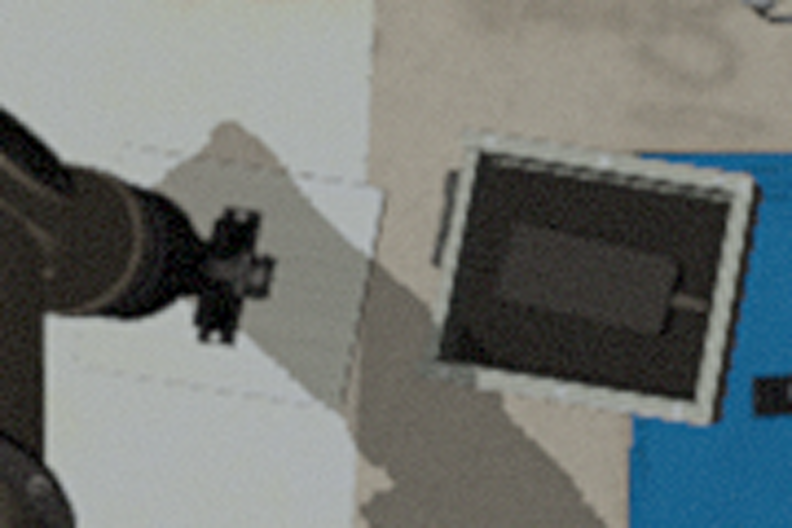

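The lid hangs level over the bench at the left. The catch lies down at (450,215). The adapter's block has corners at about (508,226), (682,256), (662,336) and (495,300), with its sleeve at (690,300). I'll lower the lid.

To row units: 0.004 m is 0.8, 0.003 m is 0.6.

```bash
python3 drive.py '[[[0,0,0.2],[0,0,0]],[[0,0,0.4],[0,0,0]],[[0,0,0.6],[0,0,0]],[[0,0,0.8],[0,0,0]],[[0,0,0.8],[0,0,0]]]'
python3 - <<'E'
from h import *
d=np.load("pics/t2.npy");P=cloud("top",d).reshape(-1,3)
c,s=np.cos(YAW),np.sin(YAW);L=(P[:,:2]-CC)@np.array([[c,-s],[s,c]]);z=P[:,2]
m=(abs(L[:,0])<.058)&(abs(L[:,1])<.074)
print(np.histogram(z[m],bins=np.arange(0,.07,.005)))
k=m&(z>.036)&(z<.056);q=P[k];print(k.sum(),cv2.minAreaRect(q[:,:2].astype(np.float32)*1000),q.mean(0),"local",L[k].mean(0),np.percentile(L[k],[2,98],axis=0))
f=lambda x,y,z:ray("top",90+(x+.5)/4.4-.5,190+(y+.5)/4.4-.5,z)
Q=np.array([f(508,226,.045),f(682,256,.045),f(662,336,.045),f(495,300,.045)]);print(Q,Q.mean(0))
for v in [Q[0]-Q[1],Q[3]-Q[2],Q[0]-Q[3],Q[1]-Q[2]]:print(np.linalg.norm(v),np.degrees(np.arctan2(v[1],v[0])))
E
```

```text
clock: 6.6
tcp_pos: [0.4617, 0.4045, 0.0846]
orientation: [-0.254, -3.131, 0.001]
contact_force: [-3.9, -3.5, 11.1]
grip_width: 0.011
gripper_force: 60.8
(array([  0,   9, 457, 936,  60,   9,  17,  25, 249, 446,  30,   0,   0,
         0]), array([0.   , 0.005, 0.01 , 0.015, 0.02 , 0.025, 0.03 , 0.035, 0.04 ,
       0.045, 0.05 , 0.055, 0.06 , 0.065, 0.07 ]))
743 ((458.08282470703125, 169.33248901367188), (116.57009887695312, 50.01124572753906), 76.69768524169922) [0.4587 0.1732 0.0457] local [0.0007 0.0003] [[-0.0238 -0.0506]
 [ 0.0253  0.0515]]
[[0.4898 0.2244 0.045 ]
 [0.4715 0.1183 0.045 ]
 [0.4227 0.1295 0.045 ]
 [0.4445 0.2309 0.045 ]] [0.4571 0.1758 0.045 ]
0.10765110243765767 80.20789349004454
0.10378504197372544 77.82336178401536
0.04571966754306747 -8.196633227148594
0.05009191745898443 -12.862392127744235
```

To row units: -0.001 m is -0.2.

```bash
python3 drive.py '[[[0,0,-0.2],[0,0,0]],[[0,0,-0.2],[0,0,0]],[[0,0,-0.2],[0,0,0]]]' 0.04 25
python3 drive.py '[[[0,0,-4],[0,0,0]],[[0,0,-12],[0,0,0]],[[0,0,-22],[0,0,0]],[[0,-8,-26],[0,0,1]],[[0,-16,-26],[0,0,2.5]]]' 0.07 25
python3 - <<'E'
from h import *
d=np.load("pics/t2.npy");P=cloud("top",d).reshape(-1,3)
c,s=np.cos(YAW),np.sin(YAW);L=(P[:,:2]-CC)@np.array([[c,-s],[s,c]]);z=P[:,2]
k=(abs(L[:,0])<.035)&(abs(L[:,1])<.058)&(z>.038)&(z<.054);q=P[k][:,:2]
w,V=np.linalg.eigh(np.cov(q.T));a=np.degrees(np.arctan2(*V[::-1,1]))%180;print("long axis",a,q.mean(0))
t=(q-q.mean(0))@V;print(np.percentile(t,[1,99],axis=0))
go([*q.mean(0),.2],a-90)
E
```

```text
clock: 6.9
tcp_pos: [0.4617, 0.4046, 0.0842]
orientation: [0.254, 3.131, -0.001]
contact_force: [0.6, 0.3, -0.3]
grip_width: 0.0399
gripper_force: 0.0
clock: 7.4
tcp_pos: [0.4501, 0.3269, 0.2178]
orientation: [0.646, 3.07, 0.009]
contact_force: [0.8, -0.8, -0.4]
grip_width: 0.0699
gripper_force: 0.0
long axis 77.05269641354623 [0.459  0.1741]
[[-0.0245 -0.0514]
 [ 0.0243  0.0515]]
tgt [0.459  0.1741 0.2   ] shift [-0.0697 -0.1364  0.0171] rot [ 0.0073 -0.002   1.3821] q7 0.485711175240713
```

To row units: -0.136 m is -27.2, -0.069 m is -13.8, 1.38 rad is 13.8.

```bash
python3 drive.py '[[[-13.8,-27.2,2],[0.07,0,13.8]],[[-13.8,-27.2,2],[0.07,0,13.8]],[[-13.8,-27.2,2],[0.07,0,13.8]],[[-13.8,-27.2,2],[0.07,0,13.8]],[[-13.8,-27.2,2],[0.07,0,13.8]]]'
python3 -c "
from h import *
go([.459,.1741,.2],-12.95)"
```

```text
clock: 7.9
tcp_pos: [0.4577, 0.1709, 0.2044]
orientation: [-1.738, -2.617, 0.008]
contact_force: [0.1, -0.3, -0.1]
grip_width: 0.0696
gripper_force: 0.0
tgt [0.459  0.1741 0.2   ] shift [0.0024 0.0025 0.0044] rot [-0.0033  0.0037  0.6245] q7 0.06919210257047909
```

To row units: 0.625 rad is 6.25.

```bash
python3 drive.py '[[[0,0,0],[0,0,6.25]],[[0,0,0],[0,0,6.25]],[[0,0,0],[0,0,6.25]],[[0,0,0],[0,0,6.25]],[[0,0,0],[0,0,6.25]]]'
python3 drive.py '[[[0,0,0],[0,0,0]]]'
python3 - <<'E'
from h import *
p,d=r.grab_frame("top");cv2.imwrite("pics/t3.png",cv2.resize(p[190:310,90:270],None,fx=4.4,fy=4.4,interpolation=2))
go([.459,.1741,.096],-12.95)
E
```

```text
clock: 8.4
tcp_pos: [0.4575, 0.1735, 0.2043]
orientation: [2.449, 1.966, -0.007]
contact_force: [-0.2, -0.7, 0.4]
grip_width: 0.07
gripper_force: 0.0
clock: 8.5
tcp_pos: [0.4575, 0.1735, 0.2043]
orientation: [2.444, 1.972, -0.007]
contact_force: [0.0, 0.4, -0.2]
grip_width: 0.07
gripper_force: 0.0
tgt [0.459  0.1741 0.096 ] shift [0.0014 0.0016 0.1083] rot [-0.002   0.0042  0.0134] q7 -0.47549749105381006
```

View pics/t3.png

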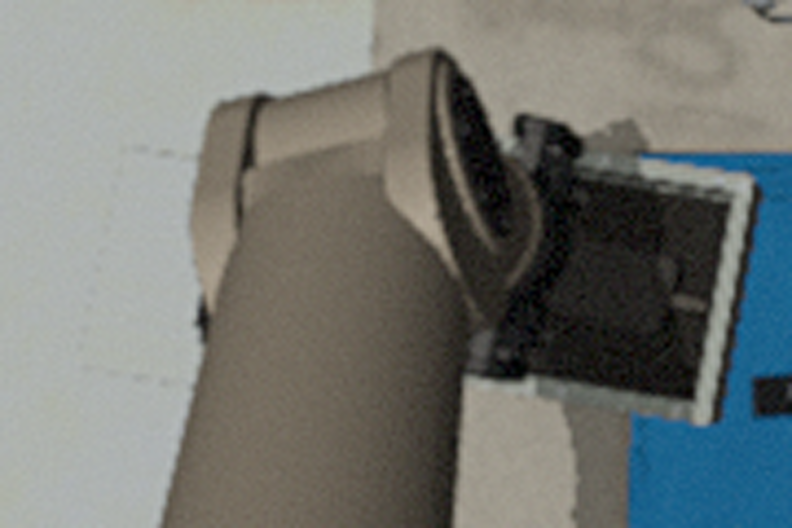

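The gripper is across the adapter over the bay, and the lid's edges still show on the bench at the left. I'll descend and close at 25 N.

```bash
python3 drive.py '[[[0.2,0.4,8],[0,0.04,0.13]],[[0.2,0.4,16],[0,0.04,0.13]],[[0.2,0.4,20],[0,0.04,0.13]],[[0.2,0.4,21.6],[0,0.04,0.13]],[[0.2,0.4,21.6],[0,0.04,0.13]]]'
python3 drive.py '[[[0,0,0],[0,0,0]],[[0,0,0],[0,0,0]],[[0,0,0],[0,0,0]],[[0,0,0],[0,0,0]],[[0,0,0],[0,0,0]]]' 0.03 25
```

```text
clock: 9.05
tcp_pos: [0.4591, 0.1732, 0.0958]
orientation: [-2.458, -1.953, 0.005]
contact_force: [0.6, -0.3, -0.1]
grip_width: 0.0699
gripper_force: 0.0
clock: 9.55
tcp_pos: [0.46, 0.1739, 0.0976]
orientation: [-2.459, -1.953, -0.001]
contact_force: [-0.8, -0.7, 7.4]
grip_width: 0.0492
gripper_force: 27.6
```

To row units: -0.03 m is -6, -0.02 m is -4.

```bash
python3 drive.py '[[[0,0,-1],[0,0,0]],[[0,0,-4],[0,0,0]],[[0,0,-6],[0,0,0]],[[0,0,-6],[0,0,0]]]'
python3 -c "
from h import *
o=r.get_obs();print(o['contact_force'],o['moment'],o['joints']);go([.459,.174,.53],-12.95)"
```

```text
clock: 9.95
tcp_pos: [0.4602, 0.1739, 0.1278]
orientation: [-2.46, -1.953, -0.002]
contact_force: [0.0, -0.3, -2.6]
grip_width: 0.0492
gripper_force: 26.8
[ 0.0285 -0.2521 -2.6089] [0.0436 0.0366 0.0123] [-0.8283  0.4706  0.4223  2.1482 -0.3456  0.5853 -0.3849]
tgt [0.459 0.174 0.53 ] shift [ 0.0005 -0.0011 -0.4022] rot [ 0.0002 -0.0019 -0.0028] q7 -0.38485083539358245
```

To row units: -0.15 m is -30, -0.03 m is -6.

```bash
python3 drive.py '[[[0,0,-6],[0,0,0]],[[0,0,-14],[0,0,0]],[[0,0,-22],[0,0,0]],[[0,0,-30],[0,0,0]],[[0,0,-38],[0,0,0]]]'
python3 drive.py '[[[0,0,-8],[0,0,0]],[[0,0,-16],[0,0,0]],[[0,0,-24],[0,0,0]],[[0,0,-32],[0,0,0]],[[0,0,-40],[0,0,0]]]'
python3 drive.py '[[[0,0,-2],[0,0,0]],[[0,0,-2],[0,0,0]]]'
python3 -c "
from h import *
o=r.get_obs();print(o['contact_force'],o['joints']);go([.5,-.05,.53],-11);go([.517,-.471,.53],-10.6)"
```

```text
clock: 10.45
tcp_pos: [0.4593, 0.1732, 0.3176]
orientation: [-2.46, -1.952, 0.003]
contact_force: [0.7, 1.2, -3.2]
grip_width: 0.0495
gripper_force: 27.7
clock: 10.95
tcp_pos: [0.4597, 0.173, 0.5175]
orientation: [-2.459, -1.952, 0.003]
contact_force: [1.4, 0.6, -2.5]
grip_width: 0.0495
gripper_force: 27.7
clock: 11.15
tcp_pos: [0.4605, 0.1734, 0.5271]
orientation: [-2.459, -1.952, -0.002]
contact_force: [0.2, -0.9, -2.4]
grip_width: 0.0494
gripper_force: 27.7
[ 0.1831 -0.8856 -2.4139] [-1.0497  0.0043  0.576   1.6676 -0.0042  1.4695 -0.7021]
tgt [ 0.5  -0.05  0.53] shift [-0.2087  0.0891 -0.0033] rot [-0.0005 -0.0019 -0.0369] q7 -0.7020948933436689
tgt [ 0.517 -0.471  0.53 ] shift [-0.6148  0.2012 -0.0041] rot [-0.0005 -0.0019 -0.0439] q7 -0.7020948933436689
```

To row units: -0.2 m is -40, -0.16 m is -32, -0.044 rad is -0.44.

```bash
python3 drive.py '[[[-8,2.6,-0.8],[0,0,-0.44]],[[-16,5.2,-0.8],[0,0,-0.44]],[[-24,8,-0.8],[0,0,-0.44]],[[-32,10.6,-0.8],[0,0,-0.44]],[[-40,13.2,-0.8],[0,0,-0.44]]]'
python3 drive.py '[[[-8,2.6,0],[0,0,0]],[[-16,5.2,0],[0,0,0]],[[-24,8,0],[0,0,0]],[[-32,10.6,0],[0,0,0]],[[-40,13.2,0],[0,0,0]]]'
python3 drive.py '[[[-8,2.6,0],[0,0,0]],[[-16,5.2,0],[0,0,0]],[[-24,8,0],[0,0,0]],[[-32,10.6,0],[0,0,0]],[[-36,11.2,0],[0,0,0]]]'
python3 drive.py '[[[0,0,0],[0,0,0]],[[0,0,0],[0,0,0]]]'
python3 -c "
from h import *
o=r.get_obs();print(o['contact_force'],o['joints']);go([.519,-.461,.2],-10.5)"
```

```text
clock: 11.65
tcp_pos: [0.4782, -0.0379, 0.5278]
orientation: [-2.414, -2.005, 0.007]
contact_force: [0.5, 0.4, -2.4]
grip_width: 0.0494
gripper_force: 27.7
clock: 12.15
tcp_pos: [0.5068, -0.2461, 0.5277]
orientation: [-2.413, -2.005, 0.004]
contact_force: [0.7, 0.2, -1.6]
grip_width: 0.0493
gripper_force: 27.7
clock: 12.65
tcp_pos: [0.5282, -0.4357, 0.5257]
orientation: [-2.417, -1.998, 0.007]
contact_force: [-0.2, 0.5, -3.3]
grip_width: 0.0495
gripper_force: 27.7
clock: 12.85
tcp_pos: [0.5287, -0.4325, 0.5276]
orientation: [-2.415, -2.002, 0.003]
contact_force: [-0.4, 0.7, -2.2]
grip_width: 0.0499
gripper_force: 27.7
[-0.4031  0.7142 -2.2056] [ 0.0304  0.5217  0.9741  1.2299 -0.4227  1.6015  0.7382]
tgt [ 0.519 -0.461  0.2  ] shift [-0.0303 -0.0026  0.3276] rot [-0.0051 -0.0015 -0.0035] q7 0.7381976629762641
```

To row units: -0.03 m is -6, 0.18 m is 36, -0.005 rad is -0.05.

```bash
python3 drive.py '[[[-6,-0.4,4],[-0.05,0,-0.03]],[[-6,-0.4,12],[-0.05,0,-0.03]],[[-6,-0.4,20],[-0.05,0,-0.03]],[[-6,-0.4,28],[-0.05,0,-0.03]],[[-6,-0.4,36],[-0.05,0,-0.03]]]'
python3 - <<'E'
from h import *
p,d=r.grab_frame("scene");cv2.imwrite("pics/s2.png",p)
o=r.get_obs();print(o['contact_force'],o['joints']);go([.519,-.461,.2],-10.5)
E
```

```text
clock: 13.35
tcp_pos: [0.522, -0.4589, 0.3479]
orientation: [2.411, 2.013, 0.005]
contact_force: [-0.0, -0.4, -2.2]
grip_width: 0.0492
gripper_force: 27.7
[-1.0005  2.9618 -8.3755] [ 0.0724  0.6266  0.9001  1.5025 -0.504   1.2666  0.857 ]
tgt [ 0.519 -0.461  0.2  ] shift [-0.0058 -0.      0.1402] rot [-0.0061 -0.0071  0.0037] q7 0.8569584471030512
```

View pics/s2.png

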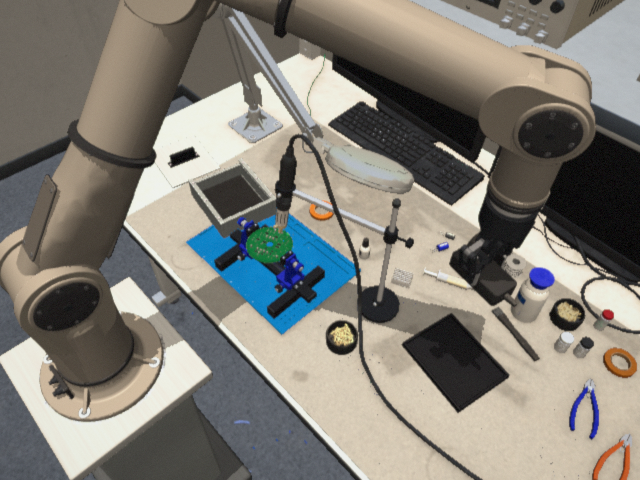

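The arm carries the adapter over the tray at (455,360). The lid is flat at (185,157) with its bar up. The forearm passes beyond the stand post's top at (395,205), so I'll check that clearance by depth before going lower.

```bash
python3 - <<'E'
from h import *
p,d=r.grab_frame("scene");P=cloud("scene",d)
for u,v in((280,15),(330,35),(330,65),(400,55),(400,90),(460,75),(460,105),(540,135),(396,203),(403,240),(388,290)):print((u,v),P[v,u])
p,d=r.grab_frame("top");P=cloud("top",d).reshape(-1,3)
k=(P[:,2]>.36);q=P[k]
for y in np.arange(.2,-.55,-.05):
    s=q[(abs(q[:,1]-y)<.01)&(q[:,0]<.75)&(q[:,0]>-.2)]
    if len(s):print(round(y,2),"x",s[:,0].min(),s[:,0].max(),"ztop",s[:,2].max())
E
```

```text
(280, 15) [ 0.3171 -0.2139  0.6945]
(330, 35) [ 0.3522 -0.2571  0.6759]
(330, 65) [ 1.1035  0.4855 -0.0052]
(400, 55) [ 0.3941 -0.3253  0.6649]
(400, 90) [1.0005 0.1068 0.1311]
(460, 75) [ 0.4331 -0.3817  0.6498]
(460, 105) [ 0.4342 -0.3903  0.6142]
(540, 135) [ 0.4753 -0.4753  0.5988]
(396, 203) [ 0.4981 -0.2847  0.3279]
(403, 240) [ 0.5097 -0.3062  0.2394]
(388, 290) [ 0.5436 -0.274   0.0133]
0.2 x 0.6584551809362593 0.7122859992313095 ztop 0.7135067720343916
0.15 x 0.6579702920021754 0.7132716017250874 ztop 0.7136399122749908
0.1 x 0.6582442342420954 0.7136950415946932 ztop 0.7134427977957338
0.05 x 0.6579639696906291 0.7142867004537677 ztop 0.7147737603128761
0.0 x 0.03501173525651396 0.7499830945579375 ztop 0.7587625473282014
-0.05 x 0.029023318556551422 0.7496324372861345 ztop 0.7966478594757824
-0.1 x 0.12793113450329932 0.7497716215326389 ztop 0.7896394783587715
-0.15 x 0.29850178331747895 0.7499372126692191 ztop 0.7588263476356495
-0.2 x 0.3153770030956903 0.7499604121967997 ztop 0.7506327075092137
-0.25 x 0.3462469763982705 0.7499001691960148 ztop 0.7268681387726128
-0.3 x 0.3753584345173452 0.749907914410017 ztop 0.7074957141851931
-0.35 x 0.40444075781192573 0.7498364207685592 ztop 0.6900032379151597
-0.4 x 0.4357681246873053 0.7499985364111647 ztop 0.6710352988315245
-0.45 x 0.4604538069865963 0.7499987943319066 ztop 0.6556395105391779
-0.5 x 0.4856380572961147 0.748265592276673 ztop 0.6985854883751875
```

To row units: 0.18 m is 36, 0.15 m is 30.

```bash
python3 drive.py '[[[-0.8,0,8],[0,0,0]],[[-0.8,0,16],[0,0,0]],[[-0.8,0,24],[0,0,0]],[[-0.8,0,30],[0,0,0]],[[-0.8,0,36],[0,0,0]]]'
python3 drive.py '[[[0,0,2],[0,0,0]],[[0,0,4],[0,0,0]],[[0,0,5],[0,0,0]],[[0,0,6],[0,0,0]],[[0,0,6],[0,0,0]]]'
python3 -c "
from h import *
o=r.get_obs();print(o['contact_force'],o['joints']);go([.519,-.461,.089],-10.5)"
```

```text
clock: 14.0
tcp_pos: [0.523, -0.4657, 0.1717]
orientation: [2.408, 2.009, 0.005]
contact_force: [-0.0, -0.3, -3.2]
grip_width: 0.0495
gripper_force: 27.7
clock: 14.5
tcp_pos: [0.5215, -0.4656, 0.1406]
orientation: [2.412, 2.009, 0.003]
contact_force: [-0.5, -1.1, -1.5]
grip_width: 0.0492
gripper_force: 27.7
[-0.5198 -1.0891 -1.5471] [ 0.162   0.8207  0.7517  1.6497 -0.6685  0.9417  0.9806]
tgt [ 0.519 -0.461  0.089] shift [ 0.0041 -0.0034  0.0516] rot [0.0038 0.0003 0.0014] q7 0.9806168664727402
```

```bash
python3 drive.py '[[[0.8,-0.6,2],[0.03,0,0]],[[0.8,-0.6,4],[0.03,0,0]],[[0.8,-0.6,6],[0.03,0,0]],[[0.8,-0.6,7.4],[0.03,0,0]],[[0.8,-0.6,8.4],[0.03,0,0]]]'
python3 drive.py '[[[0,0,0.4],[0,0,0]],[[0,0,0.8],[0,0,0]],[[0,0,1],[0,0,0]],[[0,0,1.2],[0,0,0]],[[0,0,1.2],[0,0,0]]]'
```

```text
clock: 15.0
tcp_pos: [0.5188, -0.4608, 0.0969]
orientation: [-2.413, -2.01, 0.0]
contact_force: [-0.5, 0.1, -2.0]
grip_width: 0.0493
gripper_force: 27.7
clock: 15.5
tcp_pos: [0.5191, -0.4611, 0.0922]
orientation: [2.414, 2.01, 0.0]
contact_force: [0.2, 0.1, -2.8]
grip_width: 0.0494
gripper_force: 27.7
```

```bash
python3 drive.py '[[[0,0,0.2],[0,0,0]],[[0,0,0.4],[0,0,0]],[[0,0,0.4],[0,0,0]]]'
python3 drive.py '[[[0,0,0.2],[0,0,0]],[[0,0,0.2],[0,0,0]]]'
```

```text
clock: 15.8
tcp_pos: [0.519, -0.4609, 0.0899]
orientation: [-2.414, -2.01, -0.0]
contact_force: [0.1, -0.3, -3.3]
grip_width: 0.0496
gripper_force: 27.7
clock: 16.0
tcp_pos: [0.5191, -0.461, 0.0897]
orientation: [-2.414, -2.01, -0.001]
contact_force: [-0.7, 2.3, 4.0]
grip_width: 0.0492
gripper_force: 28.5
```

To row units: -0.2 m is -40, -0.15 m is -30.

```bash
python3 drive.py '[[[0,0,0],[0,0,0]],[[0,0,0],[0,0,0]],[[0,0,0],[0,0,0]],[[0,0,0],[0,0,0]]]' 0.066 25
python3 drive.py '[[[0,0,-4],[0,0,0]],[[0,0,-10],[0,0,0]],[[0,0,-20],[0,0,0]],[[0,0,-30],[0,0,0]],[[0,0,-40],[0,0,0]]]'
python3 drive.py '[[[0,0,-10],[0,0,0]],[[0,0,-20],[0,0,0]],[[0,0,-30],[0,0,0]],[[0,0,-30],[0,0,0]]]'
python3 - <<'E'
from h import *
p,d=r.grab_frame("scene");cv2.imwrite("pics/s3.png",p);P=cloud("scene",d)
q=P[300:420,395:515].reshape(-1,3);s=q[(q[:,2]>.026)&(q[:,2]<.05)]
print(len(s),s.mean(0),np.median(s[:,2]),cv2.minAreaRect(s[:,:2].astype(np.float32)*1000))
E
```

```text
clock: 16.4
tcp_pos: [0.5191, -0.4611, 0.089]
orientation: [2.414, 2.01, -0.0]
contact_force: [-0.7, 0.9, 1.0]
grip_width: 0.0659
gripper_force: 0.0
clock: 16.9
tcp_pos: [0.5185, -0.4611, 0.2926]
orientation: [2.414, 2.009, -0.0]
contact_force: [0.1, 0.0, 0.1]
grip_width: 0.0664
gripper_force: 0.0
clock: 17.3
tcp_pos: [0.5185, -0.4636, 0.4489]
orientation: [2.405, 2.0, 0.002]
contact_force: [-0.2, -0.9, -0.3]
grip_width: 0.0662
gripper_force: 0.0
1315 [ 0.5168 -0.4628  0.0354] 0.03578463634210095 ((590.77392578125, -450.66680908203125), (226.30079650878906, 121.07698059082031), 11.87031364440918)
```

View pics/s3.png

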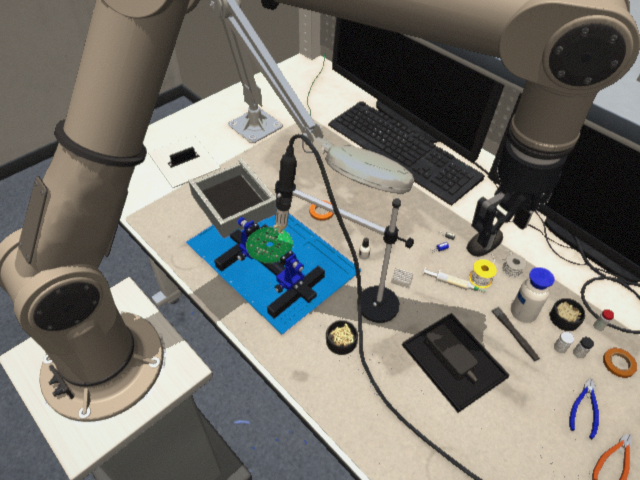

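The adapter lies flat and lengthwise in the tray at (453,352). The lid is flat with its bar up at (185,157), and the tape, pot and heat sink are where they were.

```bash
python3 -c "
from bench import r
print(r.hand_in())"
```

```text
the job is handed in; nothing more can be done
None
```

I swung the catch down, slid the lid out and laid it flat on the bench with its bar up, then set the adapter in the tray lengthwise on its base at a 25 N grip setting (pad force read up to 28.5 N); the three loose things look unmoved, and I handed the job in at about 17 s with no verdict returned.

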